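Set the furnace sample boat by exactly three crank turns from the stop

ROBOT

A 7-joint arm with a two-finger parallel gripper is mounted at the origin on the work surface. World frame = base frame: x ahead of the robot, y to its left, z up, the work surface at z = 0. Lengths are in mm, angles in rad, forces in N, time in s.
With the tool pointing down it reaches from about 400 to 925 mm from the base axis. Payload 4.1 kg.
Tool frame: the origin (TCP) lies midway between the tips of the shut fingers; the grasp point (between the pads) lies env.grip_depth behind it (env.grip_depth is the distance from the TCP to the grasp point, in mm); z points along the fingers, y is the direction in which the jaws open and shut (so a half turn about z gives the same grasp; the last joint's range is limited). The gripper opens to 85 mm and grips with 20 to 120 N. Pads are 22 mm wide; open, the fingers measure 114 mm over their backs; the gripper's body (76 mm by 85 mm) begins 54 mm behind the grasp point. The pads swing forward as they close: fully open they stand 13 mm farther back than shut.
Start: joints at [-1.336, 0.398, 0.045, 1.537, -0.019, 1.207, -0.051], TCP at [212.943, 614.165, 231.347] pointing down, gripper open.
Joint ranges: [-2.82, 2.82], [-0.49, 2.23], [-1.37, 1.46], [0, 2.46], [-1.36, 4.5], [0.23, 2], [-2.94, 2.94]. Speed limits (rad/s): [2.57, 2.57, 3.14, 3.14, 3.14, 3.14, 3.14].

INTERFACE

Orientations are given as a rotation vector (axis times angle).
In Python, from cell import get_obs, eyes, finish_job, env gives the robot as it stands. The module is installed in compiled form; this text tells all that it offers.
- The arm moves only by the tool servo_tool, never from a script. Its arguments are lists of equal length, an entry for each row: "dp": the shift along the tool's x, y, z in m, a list of three; "delta_rot": the turn, a rotation vector about the tool's x, y, z in degrees, a list of three. In form: {"dp": [[x, y, z], ...], "delta_rot": [[wx, wy, wz], ...]}. A call has 1 to 10 rows; each row shifts and turns the pose as measured when the row begins, along the tool's axes as they then stand; what a row does not reach is not made up. A row lasts 1/8 s, in which the tool goes at most 62.5 mm and 10.7 degrees, less where a joint would pass 70% of its speed; a pose out of reach is approached as far as the arm can. A call is refused whole if a number of a shift passes 0.0625 or a number of a turn 10.7, either way. A call with a gripper value outside its range is refused whole. "jaw" is the gripper's target within -1 to 1 (fully open at 1, half-way at 0, shut at -1), set as the call begins (left out, the last holds). The fingers move at their own pace and stop on an object; "force" is the grip in N (left out, the last holds). Time passes only in rows, so rows that do not move let the fingers close. It gives the time, the measured TCP pose, the force and the opening at its end, in the units of the state.
- get_obs(): the state, without advancing time (a new reading comes with each control period).
- eyes.capture(name): name is "scene" or "top"; returns a dict with "image" (384x512x3 uint8, blue, green, red), "fx", "fy", "cx", "cy" (pixels), "T" (4x4, takes a point from camera to world coordinates). Camera axes: x right, y down, z forward; pixel columns grow to the right and rows downward; lengths in mm; the calibration is good to about 2 mm. A picture is of the moment at which its call begins. There is no depth.
- finish_job(): hands the job in, once; it reports no verdict.
The state is a dict: "time_s": time; "qpos": joint angles; "joint_vel": joint speeds; "joint_torque": joint torques, N m; "tool_pos": TCP position; "orientation": TCP orientation; "wrist_force": force on the tool from outside, world axes, zero at the start; "wrist_torque": the same for the moment, N m; "grip_width": opening from 0.0 (shut) to 1.0 (fully open).
Only numpy, scipy, OpenCV 4.12 (cv2) and the standard library are available. Lean on these libraries where they do the work, as an engineer would, in place of code of your own. Each camera call takes 0.05 s, during which the arm holds its last target.

TASK

Wind the feeder's hand crank back (anticlockwise, seen from above) until you feel it come up against its stop, without straining it against the stop, then give it exactly three full turns clockwise from there and let go, so that the sample boat stands at the right distance from the furnace mouth. No dial shows the count, so keep it yourself; never heave on the crank, and leave the other things on the bench alone.

Things in the scene. Friction and masses are not known exactly. Their poses are not given: they have to be found in the camera images.
- feeder: The fixed feeder unit. Origin on the bench right under the upright crank axis, z up, y from crank towards furnace. Cream gearbox 130 x 130 mm centred on the origin, top at z = 95 mm, crank on top; two rods along +y carry the boat carriage (all below z = 95 mm) to a cream furnace block 220 x 170 mm, 177 mm tall, centred at y = 285 mm. Clockwise cranking (from above) feeds the boat forward.
- crank_axis (a point): Point on the crank's vertical axis, on top of the steel boss of its arm (32 mm across), 133 mm above the bench. The crank turns either way with about 4 N at the knob and stays where it is left. Its solid stop is hidden in the gearbox; there is room for over four turns clockwise of it.
- hub_plate (a point): Outer end of the aluminium hub plate (30 mm wide) under the crank arm: 40 mm from the axis, 115 mm above the bench, x axis outwards. The arm sits on it by an overload spring: at rest it points along the plate; force on the knob across the arm flexes it about 2 mm at the knob per 4 N either way, and springs back. 12 mm of flex (some 23 N) is straining the crank.
- knob (a point): Middle of the upright black knob at the arm's end: smooth cylinder 25 mm across, 130 to 190 mm above the bench, spinning freely on its pin, so it can be held without turning the hand. The point is on its axis, 60 mm from the crank axis, 160 mm above the bench; x axis outwards along the level arm (top 128 mm above the bench). At the start it stands 50 to 225 degrees clockwise of its unseen stop position, which differs every time.
- boat (a point): Middle of the white ceramic boat (24 x 60 x 12 mm) on the carriage. In the feeder's frame it lies at x = 0, z = 87 mm, and y = 117 mm with the crank at its stop, growing 4 mm per clockwise turn: 129 mm after three turns.
- spare_boat: white ceramic boat, 26 x 75 x 14 mm, lying on the furnace's top; origin under its centre. Not to be disturbed.
- jar: amber glass jar with white cap, 60 mm across, 85 mm tall; origin under its centre. Not to be disturbed.
- beaker: glass beaker, 72 mm across, 90 mm tall; origin under its centre. Not to be disturbed.
- spatula: lab spatula with a black handle, 190 mm long, lying flat along its x axis. Not to be disturbed.
- weight: brass balance weight, 40 mm across, 56 mm tall; origin under its centre. Not to be disturbed.
- bottle: white plastic bottle, 68 mm across, 160 mm tall; origin under its centre. Not to be disturbed.

How it is judged (in metres and radians):
On the way:
1. the crank has been wound back to its stop (within 10 degrees) (y of boat in the frame of feeder below 0.117111 m), for 0.2 s.
At the end, for the whole second after the job is handed in: The crank stands at rest three turns clockwise of its stop, within 20 degrees either way (boat 12 mm forward, within 0.22 mm) (y of boat in the frame of feeder between 0.128778 and 0.129222 m); the robot touches nothing.
It fails at once if the crank was strained: its arm was flexed by more than 12 mm at the knob (about 23 N across the arm) (y of knob in the frame of hub_plate above 0.012 m or y of knob in the frame of hub_plate below -0.012 m).
It fails at once if another thing on the bench was moved by more than 30 mm (distance of any of spare_boat, jar, beaker, spatula, weight, bottle from where it was at the start of the episode above 0.03 m).
It also fails if it takes over 72 s, if anything falls off the work surface, if the arm or the gripper's body presses on something with over 40 N, if the wrist force passes 120 N, or if a joint passes its speed limit or range.

## Working session

There is one attempt and no reset: what is moved stays moved. The work goes in short steps, Python scripts to look and compute and a tool call to move; the robot and the scene stay as the last step left them, time stands still between calls to the robot, and variables do not carry over. Pictures are saved under pics/ and viewed, and the job is handed in when it is done.

Besides the shell and the picture viewer there is one more tool, called after ">>>" as name(argument=value, ...) on one line, values as JSON. servo_tool: Moves the arm, as the interface text tells. Its arguments: {"type":"object","properties":{"dp":{"type":"array"},"delta_rot":{"type":"array"},"jaw":{"type":"number"},"force":{"type":"number"}},"required":["dp","delta_rot"]}

```bash
mkdir -p pics
python3 - <<'E'
from cell import get_obs, eyes, env
import cv2
print(get_obs(), env.grip_depth)
for n in("scene","top"):
    c=eyes.capture(n); cv2.imwrite(f"pics/{n}0.png",c["image"]); print(n,c["fx"],c["fy"],c["cx"],c["cy"],c["T"])
E
```

```text
{'time_s': 0.0, 'qpos': array([-1.33598525,  0.39919702,  0.04503108,  1.53789682, -0.01869358,
        1.20688855, -0.05070896]), 'joint_vel': array([-0.00129182, -0.0009513 ,  0.00115564,  0.00077069,  0.00163402,
       -0.00047878, -0.00135083]), 'joint_torque': array([-7.73391930e-04, -4.75117064e+01,  1.36448767e+00, -2.54223543e+01,
        1.17234755e-02,  9.72301204e-03,  8.93656562e-06]), 'tool_pos': array([212.74075642, 613.52258348, 230.25268398]), 'orientation': array([-5.21720000e-01, -3.09777809e+00,  3.07783710e-03]), 'wrist_force': array([ 4.99938777e-01,  5.87051698e-01, -4.27951678e-04]), 'wrist_torque': array([-0.01034586,  0.03085406, -0.01786184]), 'grip_width': 1.0018076929067685} 18.700000000000003
scene 397.96680703967587 397.96680703967587 251.33368274000298 198.04004357550278 [[-6.23181099e-01  4.80899482e-01 -6.16750360e-01  1.36543446e+03]
 [ 7.81778104e-01  4.04868497e-01 -4.74240968e-01  6.68153575e+02]
 [ 2.16405553e-02 -7.77699934e-01 -6.28263081e-01  9.82403079e+02]
 [ 0.00000000e+00  0.00000000e+00  0.00000000e+00  1.00000000e+00]]
top 375.46848628678475 375.46848628678475 256.4812751039912 184.46170296215757 [[ 1.64710287e-03 -9.92517228e-01  1.22093567e-01  3.67799496e+02]
 [-9.99998510e-01 -1.69788999e-03 -3.11930059e-04  1.64317147e+01]
 [ 5.16897403e-04 -1.22092871e-01 -9.92518546e-01  1.30644994e+03]
 [ 0.00000000e+00  0.00000000e+00  0.00000000e+00  1.00000000e+00]]
```

View pics/scene0.png

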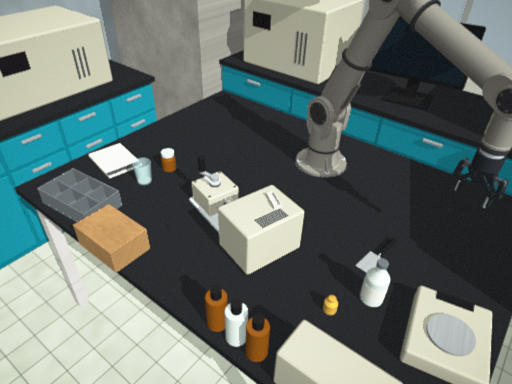

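View pics/top0.png

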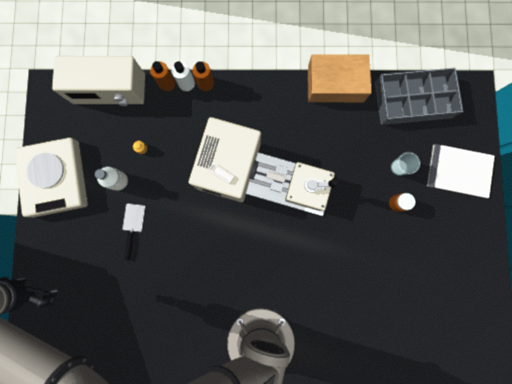

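The scene view shows the feeder (gearbox at about (215,192), furnace at (260,228)). In the top view the gearbox is at (311,187), with the knob near (332,182) and the arm pointing to image right. I'll zoom in to measure it.

```bash
cat > h.py <<'E'
import numpy as np, cv2
from cell import get_obs, eyes, env
def ray(c,u,v,z):
    T=np.array(c["T"]); d=T[:3,:3]@np.array([(u-c["cx"])/c["fx"],(v-c["cy"])/c["fy"],1.0]); o=T[:3,3]
    return o+d*(z-o[2])/d[2]
def proj(c,p):
    T=np.array(c["T"]); q=T[:3,:3].T@(np.array(p)-T[:3,3]); return np.array([c["fx"]*q[0]/q[2]+c["cx"],c["fy"]*q[1]/q[2]+c["cy"]])
E
python3 - <<'E'
import cv2
a=cv2.imread("pics/top0.png")[140:220,240:360]; b=cv2.imread("pics/scene0.png")[140:240,170:290]
cv2.imwrite("pics/tz.png",cv2.resize(a,None,fx=6,fy=6,interpolation=cv2.INTER_CUBIC))
cv2.imwrite("pics/sz.png",cv2.resize(b,None,fx=6,fy=6,interpolation=cv2.INTER_CUBIC))
E
```

```text
(no output)
```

View pics/tz.png

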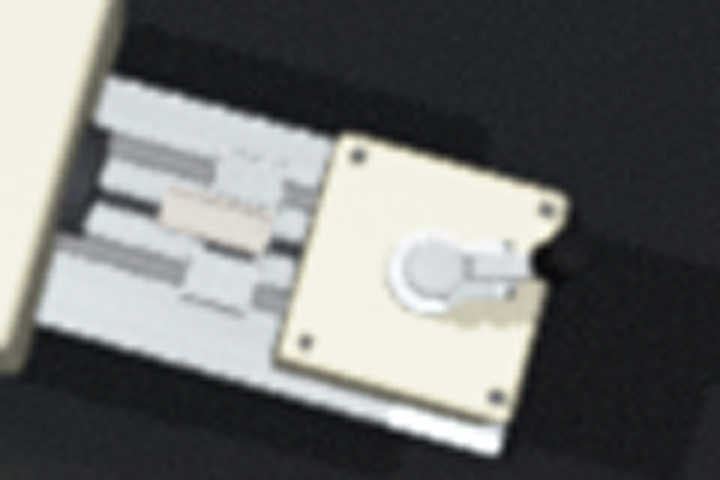

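View pics/sz.png

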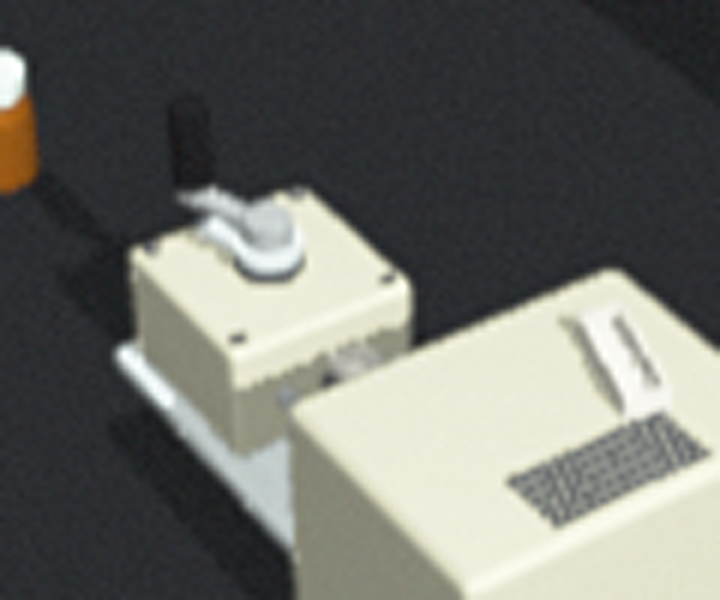

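Run:
```python
from h import *
t=eyes.capture("top"); s=eyes.capture("scene")
T=lambda x,y:(240+x/6-.42,140+y/6-.42); S=lambda x,y:(170+x/6-.42,140+y/6-.42)
print("boss top",ray(t,*T(435,267),133),"scene",ray(s,*S(270,224),133))
cs=[ray(t,*T(*p),95) for p in[(342,133),(567,195),(508,422),(277,358)]]
print(np.round(cs,1),np.mean(cs,0)); 
sc=[ray(t,*T(*p),95) for p in[(358,156),(546,210),(496,397),(305,342)]]; print("screws",np.round(sc,1),np.mean(sc,0))
d=(cs[0]+cs[3]-cs[1]-cs[2])[:2];print("ydir",np.degrees(np.arctan2(d[1],d[0])),np.linalg.norm(d)/2)
d=(sc[0]+sc[3]-sc[1]-sc[2])[:2];print("ydir",np.degrees(np.arctan2(d[1],d[0])))
print("knob top scene",ray(s,*S(190,100),190),"knob bottom",ray(s,*S(193,185),130), "mid", ray(s,*S(191,143),160))
print("knob top cam",ray(t,*T(568,258),190))
for n,p,z in[("boat",(217,218),93)]:print(n,ray(t,*T(*p),z))
print([ray(t,*p,85) for p in[(405,200)]],ray(t,404,163,90))
```

```text
boss top [ 513.66092099 -159.04248799  133.        ] scene [ 522.15997205 -150.90325928  133.        ]
[[ 592.  -115.2   95. ]
 [ 558.  -237.2   95. ]
 [ 434.5 -202.6   95. ]
 [ 468.8  -78.7   95. ]] [ 513.32562917 -158.41177732   95.        ]
screws [[ 579.3 -123.7   95. ]
 [ 549.7 -225.6   95. ]
 [ 447.9 -196.4   95. ]
 [ 477.5  -93.9   95. ]] [ 513.60859409 -159.90258172   95.        ]
ydir 74.47625327275188 127.60454333897101
ydir 73.86635447400141
knob top scene [ 516.04217541 -219.22106489  190.        ] knob bottom [ 519.65970395 -217.91171026  130.        ] mid [ 518.04972049 -218.81199512  160.        ]
knob top cam [ 511.22117947 -217.05561345  190.        ]
boat [545.3027207  -46.81288838  93.        ]
[array([ 467.81990647, -468.4628139 ,   85.        ])] [ 589.36809083 -468.87921135   90.        ]
```

The crank axis comes out near (513.5, -159.5) and the knob near (515, -219). The feeder's y axis points about 74° in world. I'll first turn the tool so that tool x = world +Y and tool y = world +X, raising it a little.

>>> servo_tool(dp=[[0, 0, -0.008], [0, 0, -0.008], [0, 0, -0.008], [0, 0, -0.008], [0, 0, -0.008], [0, 0, 0], [0, 0, 0]], delta_rot=[[0, 0, 10.1], [0, 0, 10.1], [0, 0, 10.1], [0, 0, 10.1], [0, 0, 10.1], [0, 0, 10.1], [0, 0, 10.1]], jaw=1, force=40)

```text
time_s: 1.08
tool_pos: [212.3, 612.5, 269.5]
orientation: [2.261, 2.178, -0.008]
wrist_force: [0.1, 0.3, -0.4]
grip_width: 1.001
```

```bash
cat >> h.py <<'E'
from scipy.spatial.transform import Rotation as Rn
C=np.array([513.5,-159.5])
def st():
    o=get_obs(); R=Rn.from_rotvec(o["orientation"]).as_matrix(); p=o["tool_pos"]; d=p[:2]-C
    a=np.degrees(np.arctan2(d[1],d[0])); f=o["wrist_force"]
    ar=np.radians(a)
    print("t",round(o["time_s"],2),"p",p.round(1),"xdir",np.degrees(np.arctan2(R[1,0],R[0,0])).round(1),"tilt",(R[:2,2]*57.3).round(1),"grip",round(o["grip_width"],3))
    print("f",f.round(1),"ang",a.round(1),"r",np.linalg.norm(d).round(1),"Frad",(f[0]*np.cos(ar)+f[1]*np.sin(ar)).round(1),"Ftan(ccw+)",(-f[0]*np.sin(ar)+f[1]*np.cos(ar)).round(1),"q",o["qpos"].round(2))
    return o
E
python3 -c "
from h import *
st()"
```

```text
t 1.07 p [212.3 612.5 269.5] xdir 87.9 tilt [-0.1 -0.3] grip 1.001
f [ 0.1  0.3 -0.4] ang 111.3 r 828.6 Frad 0.2 Ftan(ccw+) -0.2 q [-1.51  0.39  0.28  1.49 -0.11  1.29 -1.25]
```

>>> servo_tool(dp=[[-0.05, 0.034, 0], [-0.05, 0.034, 0], [-0.05, 0.034, 0], [-0.05, 0.034, 0], [-0.05, 0.034, 0], [-0.05, 0.034, 0], [-0.05, 0.034, 0], [-0.05, 0.034, 0], [-0.055, 0.02, 0], [-0.055, 0.01, 0]], delta_rot=[[0, 0, -2], [0, 0, 0], [0, 0, 0], [0, 0, 0], [0, 0, 0], [0, 0, 0], [0, 0, 0], [0, 0, 0], [0, 0, 0], [0, 0, 0]])

```text
time_s: 2.33
tool_pos: [519.5, 91.8, 269.5]
orientation: [2.208, 2.232, -0.004]
wrist_force: [0.9, 0.1, -0.9]
grip_width: 0.997
```

```bash
python3 -c "
from h import *
st()"
```

```text
t 2.33 p [519.5  91.8 269.5] xdir 90.6 tilt [-0.  -0.2] grip 0.997
f [ 0.9  0.1 -0.9] ang 88.6 r 251.4 Frad 0.1 Ftan(ccw+) -0.9 q [-0.81  0.18  0.63  1.79 -0.11  1.21 -0.14]
```

>>> servo_tool(dp=[[-0.055, -0.001, 0], [-0.055, -0.001, 0], [-0.055, -0.001, 0], [-0.055, -0.001, 0], [-0.055, -0.001, 0], [-0.035, 0, 0], [0, 0, 0]], delta_rot=[[0, 0, 0], [0, 0, 0], [0, 0, 0], [0, 0, 0], [0, 0, 0], [0, 0, 0], [0, 0, 0]])

```text
time_s: 3.2
tool_pos: [515.2, -233.6, 270.9]
orientation: [2.215, 2.221, -0.004]
wrist_force: [-0.4, -0.4, -0.3]
grip_width: 1.005
```

```bash
python3 -c "
from h import *
st()
for n,(a,b) in (('scene',(120,140)),('top',(140,250))):
    c=eyes.capture(n); i=c['image'][a:a+100,b:b+120]; cv2.imwrite('pics/%s1.png'%n,cv2.resize(i,None,fx=6,fy=6,interpolation=cv2.INTER_CUBIC))
"
```

```text
t 3.2 p [ 515.2 -233.6  270.9] xdir 90.2 tilt [ 0.1 -0.3] grip 1.005
f [-0.4 -0.4 -0.3] ang -88.7 r 74.1 Frad 0.4 Ftan(ccw+) -0.4 q [-0.31  0.29  0.81  1.71 -0.22  1.24  0.56]
```

View pics/scene1.png

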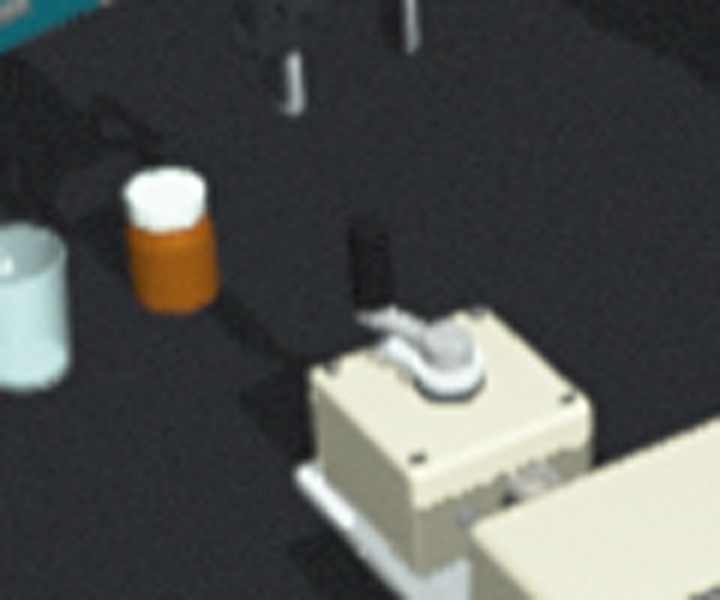

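View pics/top1.png

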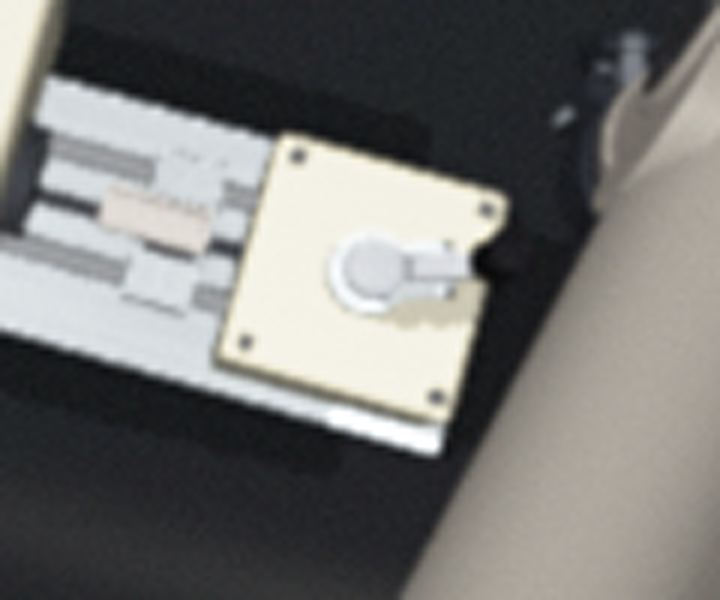

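The jaw tips show in the scene view at about (188,138) and (208,128). I'll use them to check the scene camera's offset.

```bash
python3 -c "
from h import *
s=eyes.capture('scene');S=lambda x,y:(140+x/6-.42,120+y/6-.42)
a=ray(s,*S(291,112),284);b=ray(s,*S(412,48),284);print(a,b,(a+b)/2)
print('knobtop',ray(s,*S(369,222),190),'bot',ray(s,*S(373,302),130),'boss',ray(s,*S(450,340),133))
print('tip proj',proj(s,[515.2,-233.6,284]),'knob proj exp',[ (proj(s,[514.5,-219,z])-[140,120]+.42)*6 for z in(130,190)])
"
```

```text
[ 565.15943681 -226.22796648  284.        ] [ 466.52945256 -225.28402585  284.        ] [ 515.84444468 -225.75599616  284.        ]
knobtop [ 518.0185743  -218.13855924  190.        ] bot [ 517.33083323 -220.16756354  130.        ] boss [ 519.12617415 -153.69928004  133.        ]
tip proj [196.89985381 131.99296391] knob proj exp [array([377.55521846, 300.7031764 ]), array([372.05199923, 219.0682012 ])]
```

>>> servo_tool(dp=[[0.014, -0.001, 0], [0, 0, 0.03], [0, 0, 0.03], [0, 0, 0.03], [0, 0, 0.02], [0, 0, 0]], delta_rot=[[0, 0, 0], [0, 0, 0], [0, 0, 0], [0, 0, 0], [0, 0, 0], [0, 0, 0]])

```text
time_s: 4.1
tool_pos: [519.7, -196.8, 157.7]
orientation: [-2.184, -2.255, -0.012]
wrist_force: [-0.9, -0.1, -0.1]
grip_width: 1.002
```

```bash
python3 -c "
from h import *
st()
for n,(a,b) in (('scene',(120,140)),('top',(140,250))):
    c=eyes.capture(n); i=c['image'][a:a+100,b:b+120]; cv2.imwrite('pics/%s2.png'%n,cv2.resize(i,None,fx=6,fy=6,interpolation=cv2.INTER_CUBIC))
"
```

```text
t 4.1 p [ 519.7 -196.8  157.7] xdir 91.8 tilt [0.2 0.4] grip 1.002
f [-0.9 -0.1 -0.1] ang -80.5 r 37.8 Frad 0.0 Ftan(ccw+) -0.9 q [-0.3   0.38  0.74  1.86 -0.31  1.01  0.61]
```

View pics/scene2.png

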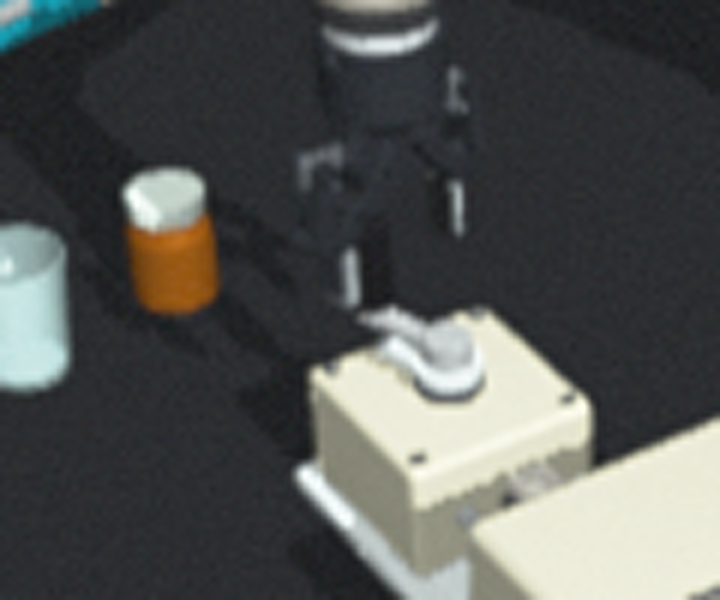

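The descent drifted about 22 mm in +Y from leftover momentum, and nothing was touched. I'll correct with gentler rows.

>>> servo_tool(dp=[[0, 0, 0], [-0.008, -0.002, 0.001], [-0.008, -0.002, 0.001], [-0.004, -0.001, 0], [0, 0, 0], [0, 0, 0]], delta_rot=[[0, 0, 0], [0, 0, 0], [0, 0, 0], [0, 0, 0], [0, 0, 0], [0, 0, 0]])

```text
time_s: 4.95
tool_pos: [517.9, -220.8, 160.2]
orientation: [2.183, 2.251, 0.019]
wrist_force: [1.0, -0.6, 0.6]
grip_width: 1.004
```

```bash
python3 -c "
from h import *
st()"
```

```text
t 4.95 p [ 517.9 -220.8  160.2] xdir 91.8 tilt [0.7 0.3] grip 1.004
f [ 1.  -0.6  0.6] ang -85.9 r 61.4 Frad 0.7 Ftan(ccw+) 1.0 q [-0.26  0.39  0.75  1.85 -0.32  1.01  0.65]
```

>>> servo_tool(dp=[[0, -0.001, 0.005], [0, -0.001, 0.005], [0, 0, 0.003], [0, 0, 0], [0, 0, 0]], delta_rot=[[0, 0, 0.9], [0, 0, 0.5], [0, 0, 0], [0, 0, 0], [0, 0, 0]])

```text
time_s: 5.58
tool_pos: [515.9, -219.8, 145.7]
orientation: [2.212, 2.224, 0.019]
wrist_force: [0.6, -0.4, -0.3]
grip_width: 0.998
```

```bash
python3 -c "
from h import *
st()
for n,(a,b) in (('scene',(120,140)),):
    c=eyes.capture(n); i=c['image'][a:a+100,b:b+120]; cv2.imwrite('pics/%s3.png'%n,cv2.resize(i,None,fx=6,fy=6,interpolation=cv2.INTER_CUBIC))
"
```

```text
t 5.58 p [ 515.9 -219.8  145.7] xdir 90.3 tilt [0.7 0.3] grip 0.998
f [ 0.6 -0.4 -0.3] ang -87.7 r 60.4 Frad 0.4 Ftan(ccw+) 0.6 q [-0.25  0.4   0.74  1.87 -0.34  0.98  0.64]
```

View pics/scene3.png

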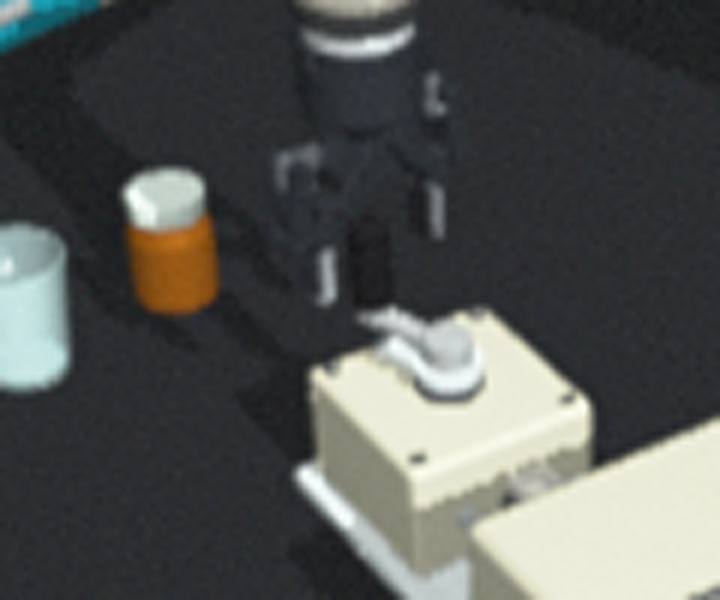

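The knob, at about (371,265) in the crop, stands between the jaw tips. I'm closing.

>>> servo_tool(dp=[[0, 0, 0], [0, 0, 0], [0, 0, 0], [0, 0, 0], [0, 0, 0], [0, 0, 0], [0, 0, 0], [0, 0, 0]], delta_rot=[[0, 0, 0], [0, 0, 0], [0, 0, 0], [0, 0, 0], [0, 0, 0], [0, 0, 0], [0, 0, 0], [0, 0, 0]], jaw=-1, force=30)

```text
time_s: 6.62
tool_pos: [517.1, -219.8, 146.5]
orientation: [2.21, 2.224, 0.021]
wrist_force: [0.6, -0.7, 0.2]
grip_width: 0.287
```

```bash
python3 -c "
from h import *
st()"
```

```text
t 6.62 p [ 517.1 -219.8  146.5] xdir 90.4 tilt [0.8 0.3] grip 0.287
f [ 0.6 -0.7  0.2] ang -86.6 r 60.4 Frad 0.8 Ftan(ccw+) 0.5 q [-0.25  0.4   0.74  1.87 -0.34  0.98  0.64]
```

```bash
cat >> h.py <<'E'
def plan(a0,step,n,r=60.,rad0=0.):
    A=np.radians(a0+step*np.arange(n+1)); P=r*np.c_[np.cos(A),np.sin(A)]; D=np.diff(P,axis=0)
    D[0]+=rad0*P[0]/r
    o=get_obs(); R=Rn.from_rotvec(o["orientation"]).as_matrix()
    T=np.c_[D,np.zeros(n)]@R
    print("dp",[[round(float(x)/1000,4) for x in t[:2]]+[0] for t in T])
E
python3 -c "
from h import *
plan(-87,5,5)"
```

```text
dp [[0.0005, 0.0052, 0], [0.0009, 0.0052, 0], [0.0014, 0.0051, 0], [0.0018, 0.0049, 0], [0.0022, 0.0047, 0]]
```

>>> servo_tool(dp=[[0.0005, 0.005, 0], [0.001, 0.005, 0], [0.0014, 0.005, 0], [0.0018, 0.005, 0]], delta_rot=[[0, 0, 0], [0, 0, 0], [0, 0, 0], [0, 0, 0]])

```text
time_s: 7.12
tool_pos: [532.9, -217.3, 146.3]
orientation: [2.218, 2.225, 0.01]
wrist_force: [-4.3, -2.3, 2.0]
grip_width: 0.282
```

```bash
python3 -c "
from h import *
o=st()
plan(-64,5,5)"
```

```text
t 7.12 p [ 532.9 -217.3  146.3] xdir 90.2 tilt [0.3 0.3] grip 0.282
f [-4.3 -2.3  2. ] ang -71.4 r 60.9 Frad 0.8 Ftan(ccw+) -4.8 q [-0.25  0.43  0.73  1.83 -0.35  1.01  0.63]
dp [[0.0025, 0.0046, 0], [0.0029, 0.0044, 0], [0.0032, 0.0041, 0], [0.0036, 0.0038, 0], [0.0039, 0.0035, 0]]
```

The crank turns with about 4.8 N of drag. I'm carrying on.

>>> servo_tool(dp=[[0.002, 0.0047, 0], [0.0024, 0.0046, 0], [0.0028, 0.0043, 0], [0.0032, 0.004, 0], [0.0036, 0.0038, 0]], delta_rot=[[0, 0, 0], [0, 0, 0], [0, 0, 0], [0, 0, 0], [0, 0, 0]])

```text
time_s: 7.75
tool_pos: [555.9, -204.0, 146.5]
orientation: [2.217, 2.222, 0.007]
wrist_force: [-3.9, -3.7, 2.5]
grip_width: 0.282
```

```bash
python3 -c "
from h import *
o=st()
plan(-49,5,5);plan(-49,3.5,5)"
```

```text
t 7.75 p [ 555.9 -204.   146.5] xdir 90.1 tilt [0.3 0.1] grip 0.282
f [-3.9 -3.7  2.5] ang -46.4 r 61.4 Frad -0.1 Ftan(ccw+) -5.4 q [-0.27  0.46  0.72  1.79 -0.36  1.02  0.6 ]
dp [[0.0036, 0.0038, 0], [0.0039, 0.0035, 0], [0.0042, 0.0031, 0], [0.0045, 0.0027, 0], [0.0047, 0.0023, 0]]
dp [[0.0025, 0.0027, 0], [0.0026, 0.0025, 0], [0.0028, 0.0024, 0], [0.0029, 0.0022, 0], [0.0031, 0.002, 0]]
```

Next, the zone where the stop may lie. I'll use short calls and check the force after each one.

>>> servo_tool(dp=[[0.002, 0.0018, 0], [0.0021, 0.0017, 0], [0.0022, 0.0016, 0]], delta_rot=[[0, 0, 0], [0, 0, 0], [0, 0, 0]])

```text
time_s: 8.12
tool_pos: [561.9, -197.5, 146.6]
orientation: [2.216, 2.221, 0.007]
wrist_force: [-3.0, -3.2, 0.7]
grip_width: 0.281
```

```bash
python3 -c "
from h import *
o=st()
for a in range(-40,140,15): print(a); plan(a,2.6,3)"
```

```text
t 8.12 p [ 561.9 -197.5  146.6] xdir 90.1 tilt [0.4 0. ] grip 0.281
f [-3.  -3.2  0.7] ang -38.2 r 61.5 Frad -0.3 Ftan(ccw+) -4.3 q [-0.28  0.47  0.72  1.78 -0.36  1.02  0.59]
-40
dp [[0.0021, 0.0017, 0], [0.0022, 0.0016, 0], [0.0023, 0.0015, 0]]
-25
dp [[0.0025, 0.0011, 0], [0.0025, 0.001, 0], [0.0026, 0.0009, 0]]
-10
dp [[0.0027, 0.0004, 0], [0.0027, 0.0003, 0], [0.0027, 0.0002, 0]]
5
dp [[0.0027, -0.0003, 0], [0.0027, -0.0004, 0], [0.0027, -0.0005, 0]]
20
dp [[0.0025, -0.001, 0], [0.0025, -0.0011, 0], [0.0024, -0.0012, 0]]
35
dp [[0.0022, -0.0016, 0], [0.0021, -0.0017, 0], [0.002, -0.0018, 0]]
50
dp [[0.0017, -0.0021, 0], [0.0016, -0.0022, 0], [0.0015, -0.0023, 0]]
65
dp [[0.0011, -0.0025, 0], [0.001, -0.0025, 0], [0.0009, -0.0026, 0]]
80
dp [[0.0004, -0.0027, 0], [0.0003, -0.0027, 0], [0.0002, -0.0027, 0]]
95
dp [[-0.0003, -0.0027, 0], [-0.0004, -0.0027, 0], [-0.0005, -0.0027, 0]]
110
dp [[-0.001, -0.0025, 0], [-0.0011, -0.0025, 0], [-0.0012, -0.0024, 0]]
125
dp [[-0.0016, -0.0022, 0], [-0.0017, -0.0021, 0], [-0.0018, -0.002, 0]]
```

>>> servo_tool(dp=[[0.0022, 0.0016, 0], [0.0023, 0.0015, 0], [0.0023, 0.0014, 0]], delta_rot=[[0, 0, 0], [0, 0, 0], [0, 0, 0]])

```text
time_s: 8.5
tool_pos: [566.7, -190.7, 146.6]
orientation: [2.215, 2.22, 0.007]
wrist_force: [-3.8, -3.4, 0.9]
grip_width: 0.284
```

```bash
python3 -c "
from h import *
o=st()"
```

```text
t 8.5 p [ 566.7 -190.7  146.6] xdir 90.1 tilt [ 0.4 -0. ] grip 0.284
f [-3.8 -3.4  0.9] ang -30.3 r 61.7 Frad -1.6 Ftan(ccw+) -4.9 q [-0.29  0.47  0.72  1.78 -0.36  1.02  0.57]
```

>>> servo_tool(dp=[[0.0024, 0.0012, 0], [0.0025, 0.0011, 0], [0.0025, 0.001, 0]], delta_rot=[[0, 0, 0], [0, 0, 0], [0, 0, 0]])

```text
time_s: 8.88
tool_pos: [570.6, -183.0, 146.6]
orientation: [2.215, 2.219, 0.008]
wrist_force: [-2.6, -3.6, 1.1]
grip_width: 0.286
```

>>> servo_tool(dp=[[0.0025, 0.0009, 0], [0.0026, 0.0008, 0], [0.0026, 0.0007, 0]], delta_rot=[[0, 0, 0], [0, 0, 0], [0, 0, 0]])

```text
time_s: 9.25
tool_pos: [573.3, -175.1, 146.6]
orientation: [2.214, 2.219, 0.007]
wrist_force: [-2.4, -5.1, 0.9]
grip_width: 0.281
```

>>> servo_tool(dp=[[0.0026, 0.0006, 0], [0.0027, 0.0005, 0], [0.0027, 0.0003, 0]], delta_rot=[[0, 0, 0], [0, 0, 0], [0, 0, 0]])

```text
time_s: 9.62
tool_pos: [573.6, -173.2, 146.9]
orientation: [2.212, 2.21, -0.003]
wrist_force: [-1.4, -9.0, -1.8]
grip_width: 0.28
```

The knob moved only 2 mm and the force rose to 9 N, so this is probably the stop. I'll confirm with one gentle nudge.

>>> servo_tool(dp=[[0.0022, 0.0004, 0], [0.0022, 0.0004, 0]], delta_rot=[[0, 0, 0], [0, 0, 0]])

```text
time_s: 9.88
tool_pos: [573.5, -173.5, 146.9]
orientation: [2.212, 2.203, -0.011]
wrist_force: [-1.4, -9.0, -1.1]
grip_width: 0.286
```

```bash
python3 -c "
from h import *
o=st()
for n,(a,b) in (('scene',(120,140)),('top',(140,250))):
    c=eyes.capture(n); i=c['image'][a:a+100,b:b+120]; cv2.imwrite('pics/%s4.png'%n,cv2.resize(i,None,fx=6,fy=6,interpolation=cv2.INTER_CUBIC))
"
```

```text
t 9.88 p [ 573.5 -173.5  146.9] xdir 89.7 tilt [ 0.5 -1.1] grip 0.286
f [-1.4 -9.  -1.1] ang -13.1 r 61.7 Frad 0.7 Ftan(ccw+) -9.1 q [-0.33  0.47  0.73  1.78 -0.35  1.01  0.52]
```

View pics/scene4.png

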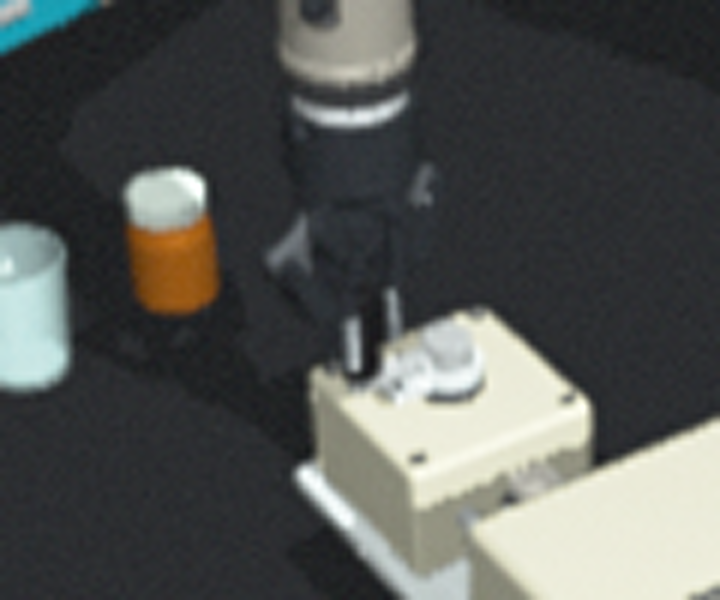

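View pics/top4.png

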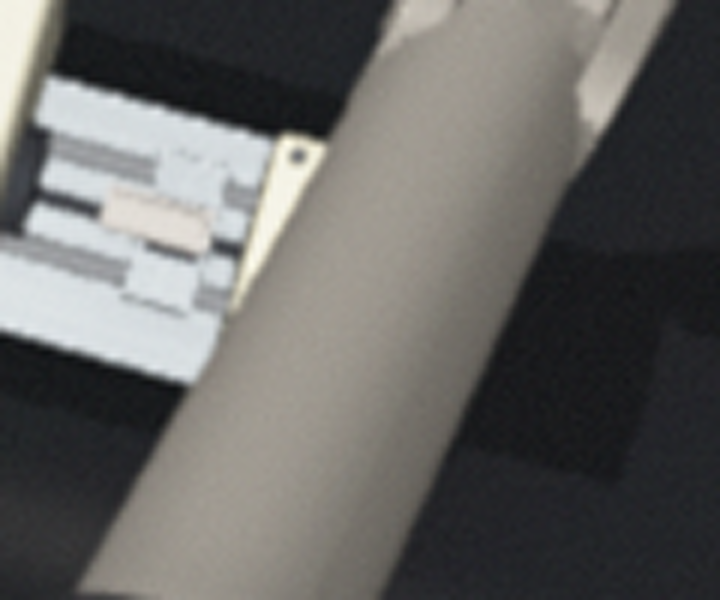

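The stop is confirmed. Going from 5 N to 9 N moved the knob only about 1.8 mm, which matches the spring's 2 mm per 4 N, and a further nudge gained nothing. I'll fit the circle to refine the axis, then plan the clockwise turns.

```bash
cat >> h.py <<'E'
import json,os
Rdes=np.array([[0,1,0],[1,0,0],[0,0,-1.]])
def nxt(step,n,r=60.,gain=0.7):
    o=st(); R=Rn.from_rotvec(o["orientation"]).as_matrix(); p=o["tool_pos"]; d=p[:2]-C
    a=np.degrees(np.arctan2(d[1],d[0])); A=np.radians(a+step*np.arange(n+1)); P=r*np.c_[np.cos(A),np.sin(A)]; D=np.diff(P,axis=0)
    D=np.c_[D,np.zeros(n)]
    err=np.r_[P[0]-d,146.5-p[2]]*gain
    for k in range(3): D[k]+=err/3
    rv=np.degrees(Rn.from_matrix(R.T@Rdes).as_rotvec())
    print("dp",[[round(float(x)/1000,4) for x in t] for t in D@R]); print("rot total",rv.round(1))
E
python3 - <<'E'
from h import *
from scipy.optimize import least_squares
P=np.array([(517.1,-219.8),(532.9,-217.3),(555.9,-204),(561.9,-197.5),(566.7,-190.7),(570.6,-183),(573.3,-175.1)])
s=least_squares(lambda c:np.hypot(*(P-c).T)-60,[513,-159]);print(s.x,s.fun.round(2))
nxt(-9,10)
E
```

```text
[ 515.23487293 -159.87571678] [-0.05  0.08  0.01 -0.06 -0.01  0.    0.03]
t 9.97 p [ 573.6 -173.4  146.8] xdir 89.8 tilt [ 0.5 -1.1] grip 0.282
f [-1.9 -9.3 -1.3] ang -13.0 r 61.6 Frad 0.3 Ftan(ccw+) -9.5 q [-0.33  0.47  0.73  1.78 -0.35  1.01  0.52]
dp [[-0.0089, -0.0032, 0.0002], [-0.0084, -0.0045, 0.0002], [-0.0076, -0.0058, 0.0002], [-0.0067, -0.0066, 0.0001], [-0.0056, -0.0076, 0.0], [-0.0044, -0.0083, 0.0], [-0.003, -0.0089, -0.0], [-0.0016, -0.0093, -0.0001], [-0.0001, -0.0094, -0.0001], [0.0014, -0.0093, -0.0001]]
rot total [ 0.5  1.1 -0.2]
```

```bash
echo 'C=np.array([515.23,-159.88])' >> h.py; python3 -c "
from h import *
nxt(-7,10)"
```

```text
t 9.97 p [ 573.6 -173.4  146.8] xdir 89.8 tilt [ 0.5 -1.1] grip 0.282
f [-1.9 -9.3 -1.3] ang -13.1 r 59.9 Frad 0.3 Ftan(ccw+) -9.5 q [-0.33  0.47  0.73  1.78 -0.35  1.01  0.52]
dp [[-0.007, -0.002, 0.0002], [-0.0067, -0.0029, 0.0002], [-0.0063, -0.0037, 0.0002], [-0.0058, -0.0044, 0.0001], [-0.0052, -0.0051, 0.0001], [-0.0046, -0.0057, 0.0], [-0.0038, -0.0062, 0.0], [-0.0031, -0.0067, -0.0], [-0.0022, -0.007, -0.0], [-0.0014, -0.0072, -0.0]]
rot total [ 0.5  1.1 -0.2]
```

>>> servo_tool(dp=[[-0.007, -0.002, 0], [-0.0067, -0.0029, 0], [-0.0063, -0.0037, 0], [-0.0058, -0.0044, 0], [-0.0052, -0.0051, 0], [-0.0046, -0.0057, 0], [-0.0038, -0.0062, 0], [-0.0031, -0.0067, 0]], delta_rot=[[0.2, 0.4, 0], [0.2, 0.4, 0], [0.1, 0.3, 0], [0, 0, 0], [0, 0, 0], [0, 0, 0], [0, 0, 0], [0, 0, 0]])

```text
time_s: 10.98
tool_pos: [550.9, -207.2, 147.3]
orientation: [2.203, 2.221, 0.038]
wrist_force: [5.6, -0.1, -5.2]
grip_width: 0.288
```

```bash
python3 -c "
from h import *
nxt(-9,10)"
```

```text
t 10.97 p [ 550.9 -207.2  147.3] xdir 90.5 tilt [1.5 0.5] grip 0.288
f [ 5.6 -0.1 -5.2] ang -53.0 r 59.3 Frad 3.5 Ftan(ccw+) 4.4 q [-0.26  0.44  0.72  1.81 -0.37  1.    0.62]
dp [[-0.0051, -0.0079, -0.0001], [-0.0038, -0.0086, -0.0001], [-0.0024, -0.009, -0.0001], [-0.0008, -0.0094, -0.0003], [0.0006, -0.0094, -0.0002], [0.0021, -0.0092, -0.0002], [0.0035, -0.0087, -0.0002], [0.0048, -0.0081, -0.0002], [0.006, -0.0072, -0.0001], [0.0071, -0.0062, -0.0001]]
rot total [ 1.5 -0.5  0.5]
```

```bash
cat >> h.py <<'E'
def go(step,n,eff=0.9,r=60.,gain=0.7):
    o=st(); R=Rn.from_rotvec(o["orientation"]).as_matrix(); p=o["tool_pos"]; d=p[:2]-C
    a=np.arctan2(d[1],d[0]); s=np.radians(step); A=a+s*eff*(np.arange(n)+.5)
    D=r*s*np.c_[-np.sin(A),np.cos(A),0*A]
    err=np.r_[r*d/np.hypot(*d)-d,146.5-p[2]]*gain
    for k in range(3): D[k]+=err/3
    rv=np.degrees(Rn.from_matrix(R.T@Rdes).as_rotvec())
    print("dp",[[round(float(x)/1000,4) for x in t[:2]]+[0] for t in D@R],"dz tot",err[2].round(1)); print("rot total",rv.round(1))
E
python3 -c "
from h import *
go(-9,10)"
```

```text
t 10.97 p [ 550.9 -207.2  147.3] xdir 90.5 tilt [1.5 0.5] grip 0.288
f [ 5.6 -0.1 -5.2] ang -53.0 r 59.3 Frad 3.5 Ftan(ccw+) 4.4 q [-0.26  0.44  0.72  1.81 -0.37  1.    0.62]
dp [[-0.0052, -0.0079, 0], [-0.004, -0.0085, 0], [-0.0028, -0.009, 0], [-0.0013, -0.0093, 0], [-0.0, -0.0094, 0], [0.0013, -0.0093, 0], [0.0026, -0.0091, 0], [0.0039, -0.0086, 0], [0.005, -0.008, 0], [0.0061, -0.0072, 0]] dz tot -0.6
rot total [ 1.5 -0.5  0.5]
```

>>> servo_tool(dp=[[-0.0052, -0.0079, 0], [-0.004, -0.0085, 0], [-0.0028, -0.009, 0], [-0.0013, -0.0093, 0], [0, -0.0094, 0], [0.0013, -0.0093, 0], [0.0026, -0.0091, 0], [0.0039, -0.0086, 0], [0.005, -0.008, 0], [0.0061, -0.0072, 0]], delta_rot=[[0.4, -0.1, 0.1], [0.4, -0.1, 0.1], [0.4, -0.1, 0.1], [0.2, -0.1, 0.1], [0, 0, 0], [0, 0, 0], [0, 0, 0], [0, 0, 0], [0, 0, 0], [0, 0, 0]])

```text
time_s: 12.22
tool_pos: [469.7, -199.4, 146.5]
orientation: [2.206, 2.216, 0.023]
wrist_force: [7.7, 1.0, -8.3]
grip_width: 0.285
```

```bash
python3 -c "
from h import *
go(-9,10,.95)"
```

```text
t 12.22 p [ 469.7 -199.4  146.5] xdir 90.3 tilt [1.2 0. ] grip 0.285
f [ 7.7  1.  -8.3] ang -139.1 r 60.3 Frad -6.5 Ftan(ccw+) 4.3 q [-0.33  0.3   0.78  1.99 -0.27  0.93  0.59]
dp [[0.0076, -0.0055, 0], [0.0084, -0.0043, 0], [0.0089, -0.0031, 0], [0.0093, -0.0018, 0], [0.0094, -0.0004, 0], [0.0094, 0.001, 0], [0.0091, 0.0024, 0], [0.0086, 0.0037, 0], [0.008, 0.005, 0], [0.0072, 0.0061, 0]] dz tot 0.0
rot total [ 1.2 -0.   0.3]
```

>>> servo_tool(dp=[[0.0076, -0.0055, 0], [0.0084, -0.0043, 0], [0.0089, -0.0031, 0], [0.0093, -0.0018, 0], [0.0094, -0.0004, 0], [0.0094, 0.001, 0], [0.0091, 0.0024, 0], [0.0086, 0.0037, 0], [0.008, 0.005, 0], [0.0072, 0.0061, 0]], delta_rot=[[0.4, 0, 0.1], [0.4, 0, 0.1], [0.4, 0, 0.1], [0, 0, 0], [0, 0, 0], [0, 0, 0], [0, 0, 0], [0, 0, 0], [0, 0, 0], [0, 0, 0]])

```text
time_s: 13.48
tool_pos: [462.2, -132.0, 146.1]
orientation: [2.23, 2.196, -0.036]
wrist_force: [-7.8, -1.4, 9.5]
grip_width: 0.283
```

```bash
python3 -c "
from h import *
go(-9,10,.95)"
```

```text
t 13.47 p [ 462.2 -132.   146.1] xdir 89.1 tilt [-0.5 -1.4] grip 0.283
f [-7.8 -1.4  9.5] ang 152.3 r 59.9 Frad 6.3 Ftan(ccw+) 4.8 q [-0.51  0.25  0.78  2.04 -0.19  0.93  0.36]
dp [[0.0081, 0.0048, 0], [0.0073, 0.006, 0], [0.0063, 0.007, 0], [0.0052, 0.0079, 0], [0.0039, 0.0086, 0], [0.0026, 0.0091, 0], [0.0012, 0.0093, 0], [-0.0002, 0.0094, 0], [-0.0016, 0.0093, 0], [-0.0029, 0.009, 0]] dz tot 0.3
rot total [-0.4  1.4 -0.9]
```

>>> servo_tool(dp=[[0.0081, 0.0048, 0], [0.0073, 0.006, 0], [0.0063, 0.007, 0], [0.0052, 0.0079, 0], [0.0039, 0.0086, 0], [0.0026, 0.0091, 0], [0.0012, 0.0093, 0], [-0.0002, 0.0094, 0], [-0.0016, 0.0093, 0], [-0.0029, 0.009, 0]], delta_rot=[[-0.1, 0.4, -0.3], [-0.1, 0.4, -0.3], [-0.1, 0.4, -0.2], [0, 0.1, -0.1], [0, 0, 0], [0, 0, 0], [0, 0, 0], [0, 0, 0], [0, 0, 0], [0, 0, 0]])

```text
time_s: 14.72
tool_pos: [539.8, -104.0, 145.4]
orientation: [-2.213, -2.213, 0.023]
wrist_force: [-7.6, -2.4, 6.9]
grip_width: 0.282
```

```bash
python3 -c "
from h import *
go(-9,10,.92)"
```

```text
t 14.72 p [ 539.8 -104.   145.4] xdir 90.0 tilt [-1.1 -0.1] grip 0.282
f [-7.6 -2.4  6.9] ang 66.2 r 61.1 Frad -5.3 Ftan(ccw+) 6.0 q [-0.46  0.4   0.72  1.87 -0.3   1.    0.39]
dp [[-0.0046, 0.0082, 0], [-0.0058, 0.0075, 0], [-0.0068, 0.0066, 0], [-0.0075, 0.0057, 0], [-0.0082, 0.0046, 0], [-0.0088, 0.0033, 0], [-0.0092, 0.002, 0], [-0.0094, 0.0007, 0], [-0.0094, -0.0007, 0], [-0.0092, -0.002, 0]] dz tot 0.8
rot total [-1.1  0.1 -0. ]
```

>>> servo_tool(dp=[[-0.0046, 0.0082, -0.0003], [-0.0058, 0.0075, -0.0003], [-0.0068, 0.0066, -0.0003], [-0.0075, 0.0057, 0], [-0.0082, 0.0046, 0], [-0.0088, 0.0033, 0], [-0.0092, 0.002, 0], [-0.0094, 0.0007, 0], [-0.0094, -0.0007, 0], [-0.0092, -0.002, 0]], delta_rot=[[-0.4, 0, 0], [-0.4, 0, 0], [-0.3, 0, 0], [0, 0, 0], [0, 0, 0], [0, 0, 0], [0, 0, 0], [0, 0, 0], [0, 0, 0], [0, 0, 0]])

```text
time_s: 15.98
tool_pos: [576.1, -161.8, 145.2]
orientation: [-2.176, -2.21, -0.013]
wrist_force: [-1.5, 5.1, 6.4]
grip_width: 0.282
```

```bash
python3 -c "
from h import *
go(-9,10,.92)"
```

```text
t 15.97 p [ 576.1 -161.8  145.2] xdir 90.8 tilt [-1.3  2. ] grip 0.282
f [-1.5  5.1  6.4] ang -1.8 r 60.9 Frad -1.6 Ftan(ccw+) 5.0 q [-0.29  0.49  0.68  1.75 -0.37  1.07  0.55]
dp [[-0.0093, -0.0013, 0], [-0.0091, -0.0027, 0], [-0.0086, -0.004, 0], [-0.008, -0.0049, 0], [-0.0072, -0.0061, 0], [-0.0063, -0.007, 0], [-0.0052, -0.0079, 0], [-0.004, -0.0085, 0], [-0.0027, -0.009, 0], [-0.0014, -0.0093, 0]] dz tot 0.9
rot total [-1.3 -2.   0.9]
```

Knob at -361.8° unwrapped (stop at -17.2°, target -1097.2°), so the first turn is nearly complete.

>>> servo_tool(dp=[[-0.0093, -0.0013, -0.0003], [-0.0091, -0.0027, -0.0003], [-0.0086, -0.004, -0.0003], [-0.008, -0.0049, 0], [-0.0072, -0.0061, 0], [-0.0063, -0.007, 0], [-0.0052, -0.0079, 0], [-0.004, -0.0085, 0], [-0.0027, -0.009, 0], [-0.0014, -0.0093, 0]], delta_rot=[[-0.4, -0.6, 0.3], [-0.4, -0.6, 0.3], [-0.4, -0.6, 0.3], [0, -0.2, 0], [0, 0, 0], [0, 0, 0], [0, 0, 0], [0, 0, 0], [0, 0, 0], [0, 0, 0]])

```text
time_s: 17.23
tool_pos: [549.8, -207.2, 148.0]
orientation: [2.172, 2.223, 0.067]
wrist_force: [9.6, -5.5, -3.6]
grip_width: 0.283
```

```bash
python3 -c "
from h import *
go(-9,10,.92)"
```

```text
t 17.23 p [ 549.8 -207.2  148. ] xdir 91.3 tilt [3.1 0.5] grip 0.283
f [ 9.6 -5.5 -3.6] ang -53.8 r 58.6 Frad 10.1 Ftan(ccw+) 4.5 q [-0.25  0.42  0.7   1.84 -0.36  0.96  0.64]
dp [[-0.0051, -0.0079, 0], [-0.0039, -0.0085, 0], [-0.0026, -0.009, 0], [-0.001, -0.0094, 0], [0.0004, -0.0094, 0], [0.0017, -0.0092, 0], [0.0031, -0.0089, 0], [0.0043, -0.0084, 0], [0.0055, -0.0077, 0], [0.0065, -0.0068, 0]] dz tot -1.0
rot total [ 3.1 -0.4  1.3]
```

>>> servo_tool(dp=[[-0.0053, -0.0079, 0.0003], [-0.0041, -0.0085, 0.0003], [-0.0028, -0.009, 0.0003], [-0.0012, -0.0094, 0], [0, -0.0094, 0], [0.0012, -0.0093, 0], [0.0026, -0.009, 0], [0.0038, -0.0086, 0]], delta_rot=[[0.8, -0.1, 0.4], [0.8, -0.1, 0.4], [0.8, -0.1, 0.3], [0.4, -0.1, 0.1], [0, 0, 0], [0, 0, 0], [0, 0, 0], [0, 0, 0]])

```text
time_s: 18.23
tool_pos: [484.6, -211.9, 146.2]
orientation: [2.206, 2.216, 0.02]
wrist_force: [6.9, 1.7, -0.1]
grip_width: 0.287
```

```bash
python3 -c "
from h import *
go(-9,9,.9)"
```

```text
t 18.23 p [ 484.6 -211.9  146.2] xdir 90.2 tilt [ 1.1 -0.1] grip 0.287
f [ 6.9  1.7 -0.1] ang -120.5 r 60.3 Frad -4.9 Ftan(ccw+) 5.1 q [-0.28  0.33  0.75  1.95 -0.29  0.94  0.61]
dp [[0.0054, -0.0077, 0], [0.0065, -0.0069, 0], [0.0074, -0.0059, 0], [0.0081, -0.0048, 0], [0.0087, -0.0037, 0], [0.0091, -0.0024, 0], [0.0094, -0.0011, 0], [0.0094, 0.0002, 0], [0.0093, 0.0016, 0]] dz tot 0.2
rot total [1.1 0.1 0.2]
```

Unwrapped: -480.5°.

>>> servo_tool(dp=[[0.0054, -0.0077, 0], [0.0065, -0.0069, 0], [0.0074, -0.0059, 0], [0.0081, -0.0048, 0], [0.0087, -0.0037, 0], [0.0091, -0.0024, 0], [0.0094, -0.0011, 0], [0.0094, 0.0002, 0], [0.0093, 0.0016, 0]], delta_rot=[[0.4, 0, 0.1], [0.4, 0, 0.1], [0.3, 0, 0], [0, 0, 0], [0, 0, 0], [0, 0, 0], [0, 0, 0], [0, 0, 0], [0, 0, 0]])

```text
time_s: 19.35
tool_pos: [455.4, -149.6, 145.7]
orientation: [2.203, 2.192, -0.001]
wrist_force: [4.0, -5.3, 0.0]
grip_width: 0.286
```

```bash
python3 -c "
from h import *
go(-9,9,.88)"
```

```text
t 19.35 p [ 455.4 -149.6  145.7] xdir 89.7 tilt [ 1.3 -1.4] grip 0.286
f [ 4.  -5.3  0. ] ang 170.2 r 60.7 Frad -4.8 Ftan(ccw+) 4.5 q [-0.47  0.22  0.77  2.07 -0.18  0.89  0.4 ]
dp [[0.0091, 0.0024, 0], [0.0087, 0.0036, 0], [0.0082, 0.0048, 0], [0.0075, 0.0057, 0], [0.0066, 0.0067, 0], [0.0057, 0.0075, 0], [0.0046, 0.0082, 0], [0.0034, 0.0088, 0], [0.0022, 0.0092, 0]] dz tot 0.6
rot total [ 1.3  1.4 -0.3]
```

Unwrapped: -549.8°.

>>> servo_tool(dp=[[0.0091, 0.0024, -0.0002], [0.0087, 0.0036, -0.0002], [0.0082, 0.0048, -0.0002], [0.0075, 0.0057, 0], [0.0066, 0.0067, 0], [0.0057, 0.0075, 0], [0.0046, 0.0082, 0], [0.0034, 0.0088, 0], [0.0022, 0.0092, 0]], delta_rot=[[0.4, 0.4, -0.1], [0.4, 0.4, -0.1], [0.4, 0.4, -0.1], [0.1, 0.2, 0], [0, 0, 0], [0, 0, 0], [0, 0, 0], [0, 0, 0], [0, 0, 0]])

```text
time_s: 20.48
tool_pos: [488.3, -106.3, 146.1]
orientation: [-2.218, -2.185, 0.048]
wrist_force: [-7.4, 4.6, 14.8]
grip_width: 0.285
```

```bash
python3 -c "
from h import *
go(-9,9,.88)"
```

```text
t 20.48 p [ 488.3 -106.3  146.1] xdir 89.1 tilt [-2.4 -0.1] grip 0.285
f [-7.4  4.6 14.8] ang 116.7 r 60.0 Frad 7.4 Ftan(ccw+) 4.5 q [-0.49  0.31  0.73  1.97 -0.23  0.99  0.34]
dp [[0.0038, 0.0086, 0], [0.0025, 0.0091, 0], [0.0013, 0.0093, 0], [-0.0, 0.0094, 0], [-0.0013, 0.0093, 0], [-0.0026, 0.0091, 0], [-0.0038, 0.0086, 0], [-0.005, 0.008, 0], [-0.006, 0.0072, 0]] dz tot 0.3
rot total [-2.4  0.1 -0.9]
```

Unwrapped: -603.3°.

>>> servo_tool(dp=[[0.0038, 0.0086, 0], [0.0025, 0.0091, 0], [0.0013, 0.0093, 0], [0, 0.0094, 0], [-0.0013, 0.0093, 0], [-0.0026, 0.0091, 0], [-0.0038, 0.0086, 0], [-0.005, 0.008, 0], [-0.006, 0.0072, 0]], delta_rot=[[-0.7, 0, -0.3], [-0.7, 0, -0.3], [-0.7, 0, -0.2], [-0.2, 0, -0.1], [0, 0, 0], [0, 0, 0], [0, 0, 0], [0, 0, 0], [0, 0, 0]])

```text
time_s: 21.6
tool_pos: [547.7, -108.9, 145.7]
orientation: [-2.186, -2.19, 0.019]
wrist_force: [-1.5, 5.6, 8.6]
grip_width: 0.285
```

```bash
python3 -c "
from h import *
go(-9,9,.88)"
```

```text
t 21.6 p [ 547.7 -108.9  145.7] xdir 90.1 tilt [-2.4  1.4] grip 0.285
f [-1.5  5.6  8.6] ang 57.5 r 60.4 Frad 3.9 Ftan(ccw+) 4.3 q [-0.4   0.42  0.69  1.83 -0.32  1.05  0.42]
dp [[-0.0057, 0.0075, 0], [-0.0067, 0.0066, 0], [-0.0075, 0.0057, 0], [-0.0082, 0.0047, 0], [-0.0088, 0.0035, 0], [-0.0091, 0.0022, 0], [-0.0094, 0.001, 0], [-0.0094, -0.0003, 0], [-0.0093, -0.0016, 0]] dz tot 0.5
rot total [-2.4 -1.4  0.1]
```

Unwrapped: -662.5°.

>>> servo_tool(dp=[[-0.0057, 0.0075, -0.0002], [-0.0067, 0.0066, -0.0002], [-0.0075, 0.0057, -0.0002], [-0.0082, 0.0047, 0], [-0.0088, 0.0035, 0], [-0.0091, 0.0022, 0], [-0.0094, 0.001, 0], [-0.0094, -0.0003, 0], [-0.0093, -0.0016, 0]], delta_rot=[[-0.7, -0.4, 0], [-0.7, -0.4, 0], [-0.7, -0.4, 0], [-0.2, -0.2, 0], [0, 0, 0], [0, 0, 0], [0, 0, 0], [0, 0, 0], [0, 0, 0]])

```text
time_s: 22.72
tool_pos: [575.2, -161.4, 146.1]
orientation: [-2.182, -2.214, -0.029]
wrist_force: [6.0, 4.2, 3.2]
grip_width: 0.283
```

```bash
python3 -c "
from h import *
go(-9,9,.85)"
```

```text
t 22.73 p [ 575.2 -161.4  146.1] xdir 90.8 tilt [-0.6  2.1] grip 0.283
f [6.  4.2 3.2] ang -1.5 r 60.0 Frad 5.8 Ftan(ccw+) 4.4 q [-0.28  0.47  0.67  1.76 -0.37  1.05  0.54]
dp [[-0.0094, -0.001, 0], [-0.0091, -0.0023, 0], [-0.0088, -0.0035, 0], [-0.0082, -0.0046, 0], [-0.0075, -0.0056, 0], [-0.0067, -0.0066, 0], [-0.0058, -0.0074, 0], [-0.0048, -0.0081, 0], [-0.0036, -0.0087, 0]] dz tot 0.3
rot total [-0.6 -2.1  0.9]
```

Unwrapped: -721.5°, so two turns are nearly done (-737.2°).

>>> servo_tool(dp=[[-0.0094, -0.001, 0], [-0.0091, -0.0023, 0], [-0.0088, -0.0035, 0], [-0.0082, -0.0046, 0], [-0.0075, -0.0056, 0], [-0.0067, -0.0066, 0], [-0.0058, -0.0074, 0], [-0.0048, -0.0081, 0], [-0.0036, -0.0087, 0]], delta_rot=[[-0.2, -0.6, 0.3], [-0.2, -0.6, 0.3], [-0.2, -0.6, 0.2], [0, -0.3, 0.1], [0, 0, 0], [0, 0, 0], [0, 0, 0], [0, 0, 0], [0, 0, 0]])

```text
time_s: 23.85
tool_pos: [535.8, -216.0, 146.5]
orientation: [2.207, 2.225, 0.032]
wrist_force: [5.0, -0.5, 0.7]
grip_width: 0.288
```

```bash
python3 -c "
from h import *
go(-9,9,.85)"
```

```text
t 23.85 p [ 535.8 -216.   146.5] xdir 90.5 tilt [1.1 0.5] grip 0.288
f [ 5.  -0.5  0.7] ang -69.9 r 59.8 Frad 2.2 Ftan(ccw+) 4.6 q [-0.23  0.42  0.7   1.83 -0.34  0.99  0.63]
dp [[-0.0026, -0.009, 0], [-0.0014, -0.0093, 0], [-0.0001, -0.0094, 0], [0.0012, -0.0094, 0], [0.0024, -0.0091, 0], [0.0036, -0.0087, 0], [0.0047, -0.0082, 0], [0.0058, -0.0075, 0], [0.0067, -0.0066, 0]] dz tot 0.0
rot total [ 1.1 -0.5  0.5]
```

Unwrapped: -789.9°.

>>> servo_tool(dp=[[-0.0026, -0.009, 0], [-0.0014, -0.0093, 0], [-0.0001, -0.0094, 0], [0.0012, -0.0094, 0], [0.0024, -0.0091, 0], [0.0036, -0.0087, 0], [0.0047, -0.0082, 0], [0.0058, -0.0075, 0], [0.0067, -0.0066, 0]], delta_rot=[[0.4, -0.2, 0.2], [0.4, -0.2, 0.2], [0.3, -0.1, 0.1], [0, 0, 0], [0, 0, 0], [0, 0, 0], [0, 0, 0], [0, 0, 0], [0, 0, 0]])

```text
time_s: 24.98
tool_pos: [462.4, -189.8, 146.0]
orientation: [2.212, 2.218, 0.021]
wrist_force: [11.7, 0.7, -4.8]
grip_width: 0.286
```

```bash
python3 -c "
from h import *
go(-9,9,.87)"
```

```text
t 24.98 p [ 462.4 -189.8  146. ] xdir 90.1 tilt [0.9 0.2] grip 0.286
f [11.7  0.7 -4.8] ang -150.5 r 60.7 Frad -10.5 Ftan(ccw+) 5.1 q [-0.33  0.28  0.75  2.01 -0.24  0.93  0.55]
dp [[0.0086, -0.0039, 0], [0.0091, -0.0027, 0], [0.0094, -0.0015, 0], [0.0094, -0.0003, 0], [0.0094, 0.001, 0], [0.0092, 0.0022, 0], [0.0088, 0.0035, 0], [0.0082, 0.0046, 0], [0.0075, 0.0057, 0]] dz tot 0.4
rot total [ 0.9 -0.2  0.1]
```

Unwrapped: -870.5°.

>>> servo_tool(dp=[[0.0086, -0.0037, 0], [0.0091, -0.0025, 0], [0.0094, -0.0012, 0], [0.0094, -0.0002, 0], [0.0094, 0.001, 0], [0.0092, 0.0022, 0], [0.0088, 0.0035, 0], [0.0082, 0.0046, 0], [0.0075, 0.0057, 0]], delta_rot=[[0.3, -0.1, 0], [0.3, -0.1, 0], [0.3, 0, 0], [0, 0, 0], [0, 0, 0], [0, 0, 0], [0, 0, 0], [0, 0, 0], [0, 0, 0]])

```text
time_s: 26.1
tool_pos: [463.8, -127.9, 145.4]
orientation: [2.214, 2.201, -0.035]
wrist_force: [-3.4, -3.8, 10.0]
grip_width: 0.283
```

```bash
python3 -c "
from h import *
go(-9,9,.87)"
```

```text
t 26.1 p [ 463.8 -127.9  145.4] xdir 89.7 tilt [-0.1 -1.7] grip 0.283
f [-3.4 -3.8 10. ] ang 148.2 r 60.5 Frad 0.9 Ftan(ccw+) 5.1 q [-0.49  0.24  0.74  2.05 -0.17  0.92  0.34]
dp [[0.0076, 0.0056, 0], [0.0068, 0.0066, 0], [0.0058, 0.0074, 0], [0.0049, 0.0081, 0], [0.0037, 0.0087, 0], [0.0025, 0.0091, 0], [0.0012, 0.0093, 0], [-0.0, 0.0094, 0], [-0.0013, 0.0093, 0]] dz tot 0.7
rot total [-0.1  1.7 -0.3]
```

Unwrapped: -931.8°, so 165° to go.

>>> servo_tool(dp=[[0.0076, 0.0056, -0.0003], [0.0068, 0.0066, -0.0003], [0.0058, 0.0074, -0.0002], [0.0049, 0.0081, 0], [0.0037, 0.0087, 0], [0.0025, 0.0091, 0], [0.0012, 0.0093, 0], [0, 0.0094, 0], [-0.0013, 0.0093, 0]], delta_rot=[[0, 0.5, -0.1], [0, 0.5, -0.1], [0, 0.5, -0.1], [0, 0.2, 0], [0, 0, 0], [0, 0, 0], [0, 0, 0], [0, 0, 0], [0, 0, 0]])

```text
time_s: 27.22
tool_pos: [511.5, -99.8, 145.9]
orientation: [-2.197, -2.179, 0.047]
wrist_force: [-5.0, 5.9, 12.0]
grip_width: 0.283
```

```bash
python3 -c "
from h import *
go(-9,9,.87)"
```

```text
t 27.23 p [511.5 -99.8 145.9] xdir 89.5 tilt [-3.1  0.7] grip 0.283
f [-5.   5.9 12. ] ang 93.5 r 60.2 Frad 6.2 Ftan(ccw+) 4.6 q [-0.45  0.36  0.7   1.91 -0.27  1.02  0.36]
dp [[-0.0, 0.0094, 0], [-0.0013, 0.0093, 0], [-0.0026, 0.0091, 0], [-0.0037, 0.0086, 0], [-0.0049, 0.008, 0], [-0.0059, 0.0073, 0], [-0.0069, 0.0064, 0], [-0.0077, 0.0054, 0], [-0.0084, 0.0043, 0]] dz tot 0.4
rot total [-3.1 -0.7 -0.5]
```

Unwrapped: -986.5°, so 111° to go.

>>> servo_tool(dp=[[0, 0.0094, 0], [-0.0013, 0.0093, 0], [-0.0026, 0.0091, 0], [-0.0037, 0.0086, 0], [-0.0049, 0.008, 0], [-0.0059, 0.0073, 0], [-0.0069, 0.0064, 0], [-0.0077, 0.0054, 0], [-0.0084, 0.0043, 0]], delta_rot=[[-0.9, -0.2, -0.1], [-0.9, -0.2, -0.1], [-0.8, -0.2, -0.1], [-0.4, -0.1, 0], [0, 0, 0], [0, 0, 0], [0, 0, 0], [0, 0, 0], [0, 0, 0]])

```text
time_s: 28.35
tool_pos: [564.0, -124.3, 145.6]
orientation: [-2.178, -2.192, 0.006]
wrist_force: [0.6, 6.3, 6.7]
grip_width: 0.286
```

```bash
python3 -c "
from h import *
go(-7,7,.87)"
```

```text
t 28.35 p [ 564.  -124.3  145.6] xdir 90.3 tilt [-2.2  1.9] grip 0.286
f [0.6 6.3 6.7] ang 36.1 r 60.4 Frad 4.2 Ftan(ccw+) 4.7 q [-0.34  0.45  0.66  1.79 -0.34  1.06  0.45]
dp [[-0.0062, 0.0039, 0], [-0.0066, 0.0032, 0], [-0.0069, 0.0025, 0], [-0.0071, 0.0018, 0], [-0.0072, 0.0011, 0], [-0.0073, 0.0003, 0], [-0.0073, -0.0005, 0]] dz tot 0.7
rot total [-2.2 -1.9  0.4]
```

53° to go; slowing down.

>>> servo_tool(dp=[[-0.0062, 0.0039, -0.0002], [-0.0066, 0.0032, -0.0002], [-0.0069, 0.0025, -0.0002], [-0.0071, 0.0018, 0], [-0.0072, 0.0011, 0], [-0.0073, 0.0003, 0]], delta_rot=[[-0.6, -0.5, 0.1], [-0.6, -0.5, 0.1], [-0.6, -0.5, 0.1], [-0.3, -0.3, 0.1], [0, 0, 0], [0, 0, 0]])

```text
time_s: 29.1
tool_pos: [574.2, -149.6, 146.1]
orientation: [-2.192, -2.212, -0.017]
wrist_force: [3.4, 4.9, 4.7]
grip_width: 0.287
```

```bash
python3 -c "
from h import *
go(-5,4,.9)"
```

```text
t 29.1 p [ 574.2 -149.6  146.1] xdir 90.5 tilt [-0.7  1.5] grip 0.287
f [3.4 4.9 4.7] ang 9.9 r 59.9 Frad 4.2 Ftan(ccw+) 4.2 q [-0.3   0.46  0.66  1.77 -0.35  1.04  0.5 ]
dp [[-0.0052, 0.0007, 0], [-0.0052, 0.0003, 0], [-0.0052, -0.0001, 0], [-0.0052, -0.0006, 0]] dz tot 0.3
rot total [-0.7 -1.5  0.5]
```

>>> servo_tool(dp=[[-0.0052, 0.0007, 0], [-0.0052, 0.0003, 0], [-0.0052, -0.0001, 0], [-0.0052, -0.0006, 0]], delta_rot=[[-0.2, -0.5, 0.2], [-0.2, -0.5, 0.2], [-0.2, -0.5, 0.1], [0, 0, 0]])

```text
time_s: 29.6
tool_pos: [575.0, -159.6, 146.3]
orientation: [-2.204, -2.22, -0.014]
wrist_force: [5.1, 4.4, 3.3]
grip_width: 0.285
```

```bash
python3 -c "
from h import *
go(-4,4,.9)"
```

```text
t 29.6 p [ 575.  -159.6  146.3] xdir 90.4 tilt [-0.2  0.9] grip 0.285
f [5.1 4.4 3.3] ang 0.3 r 59.7 Frad 5.2 Ftan(ccw+) 4.4 q [-0.29  0.46  0.67  1.77 -0.34  1.03  0.51]
dp [[-0.0042, -0.0001, 0], [-0.0042, -0.0003, 0], [-0.0041, -0.0006, 0], [-0.0041, -0.0009, 0]] dz tot 0.1
rot total [-0.2 -0.9  0.4]
```

>>> servo_tool(dp=[[-0.0048, 0.0001, 0], [-0.0048, -0.0003, 0], [-0.0048, -0.0006, 0], [-0.0047, -0.0009, 0], [-0.0046, -0.0012, 0]], delta_rot=[[0, -0.3, 0.1], [0, -0.3, 0.1], [0, -0.2, 0.1], [0, 0, 0], [0, 0, 0]])

```text
time_s: 30.22
tool_pos: [574.0, -170.3, 146.3]
orientation: [-2.199, -2.222, -0.018]
wrist_force: [5.5, 4.1, 2.4]
grip_width: 0.285
```

```bash
python3 -c "
from h import *
go(-4,4,.9)"
```

```text
t 30.23 p [ 574.  -170.3  146.3] xdir 90.6 tilt [-0.1  1.1] grip 0.285
f [5.5 4.1 2.4] ang -10.0 r 59.7 Frad 4.7 Ftan(ccw+) 4.9 q [-0.27  0.47  0.66  1.76 -0.35  1.04  0.53]
dp [[-0.0041, -0.0008, 0], [-0.004, -0.0011, 0], [-0.004, -0.0013, 0], [-0.0038, -0.0017, 0]] dz tot 0.2
rot total [-0.1 -1.1  0.6]
```

>>> servo_tool(dp=[[-0.0046, -0.0008, 0], [-0.0045, -0.0011, 0], [-0.0045, -0.0013, 0], [-0.0045, -0.0015, 0], [0, 0, 0], [0, 0, 0]], delta_rot=[[0, -0.4, 0.2], [0, -0.4, 0.2], [0, -0.3, 0.1], [0, 0, 0], [0, 0, 0], [0, 0, 0]])

```text
time_s: 30.98
tool_pos: [571.9, -178.2, 146.5]
orientation: [-2.207, -2.226, -0.014]
wrist_force: [4.5, 0.4, 1.1]
grip_width: 0.284
```

```bash
python3 -c "
from h import *
go(-4,4,.9)"
```

```text
t 30.98 p [ 571.9 -178.2  146.5] xdir 90.5 tilt [0.1 0.6] grip 0.284
f [4.5 0.4 1.1] ang -17.9 r 59.6 Frad 4.2 Ftan(ccw+) 1.7 q [-0.27  0.46  0.67  1.77 -0.34  1.03  0.54]
dp [[-0.004, -0.0013, 0], [-0.0039, -0.0016, 0], [-0.0038, -0.0018, 0], [-0.0036, -0.0022, 0]] dz tot 0.0
rot total [ 0.1 -0.6  0.5]
```

The knob rests at -17.9° with 1.7 N on it, so the plate stands at about -17.1° against a target of -17.2°. I'm releasing, then rising.

>>> servo_tool(dp=[[0, 0, 0], [0, 0, 0], [0, 0, 0], [0, 0, 0], [0, 0, 0]], delta_rot=[[0, 0, 0], [0, 0, 0], [0, 0, 0], [0, 0, 0], [0, 0, 0]], jaw=0.3)

```text
time_s: 31.6
tool_pos: [564.7, -178.6, 143.2]
orientation: [-2.201, -2.215, -0.0]
wrist_force: [-0.4, 0.2, 0.7]
grip_width: 0.649
```

```bash
python3 -c "
from h import *
st()"
```

```text
t 31.6 p [ 564.7 -178.6  143.2] xdir 90.4 tilt [-0.8  0.8] grip 0.649
f [-0.4  0.2  0.7] ang -20.7 r 52.9 Frad -0.4 Ftan(ccw+) 0.0 q [-0.27  0.47  0.67  1.78 -0.34  1.03  0.54]
```

>>> servo_tool(dp=[[0, 0.003, -0.001], [0, 0.002, -0.003], [0, 0, -0.008], [0, 0, -0.012], [0, 0, -0.015], [0, 0, -0.015], [0, 0, -0.015], [0, 0, -0.01]], delta_rot=[[0, 0, 0], [0, 0, 0], [0, 0, 0], [0, 0, 0], [0, 0, 0], [0, 0, 0], [0, 0, 0], [0, 0, 0]])

```text
time_s: 32.6
tool_pos: [571.6, -180.0, 228.8]
orientation: [-2.203, -2.216, -0.002]
wrist_force: [0.6, -0.4, -0.9]
grip_width: 0.653
```

```bash
python3 -c "
from h import *
st()"
```

```text
t 32.6 p [ 571.6 -180.   228.8] xdir 90.4 tilt [-0.6  0.7] grip 0.653
f [ 0.6 -0.4 -0.9] ang -19.7 r 59.9 Frad 0.7 Ftan(ccw+) -0.2 q [-0.3   0.39  0.71  1.67 -0.28  1.2   0.49]
```

>>> servo_tool(dp=[[0, 0, -0.03], [0, 0, -0.02], [-0.02, 0, 0], [-0.03, 0, 0], [-0.03, 0, 0], [-0.03, 0, 0], [-0.02, 0, 0], [-0.005, 0, 0], [0, 0, 0], [0, 0, 0]], delta_rot=[[0, 0, 0], [0, 0, 0], [0, 0, 0], [0, 0, 0], [0, 0, 0], [0, 0, 0], [0, 0, 0], [0, 0, 0], [0, 0, 0], [0, 0, 0]])

```text
time_s: 33.85
tool_pos: [574.2, -316.2, 282.2]
orientation: [-2.196, -2.221, -0.006]
wrist_force: [-0.9, 0.1, 0.6]
grip_width: 0.651
```

```bash
python3 -c "
from h import *
st()
for n,(a,b) in (('scene',(120,140)),('top',(140,250))):
    c=eyes.capture(n); cv2.imwrite('pics/%s5f.png'%n,c['image']); i=c['image'][a:a+100,b:b+120]; cv2.imwrite('pics/%s5.png'%n,cv2.resize(i,None,fx=6,fy=6,interpolation=cv2.INTER_CUBIC))
"
```

```text
t 33.85 p [ 574.2 -316.2  282.2] xdir 90.6 tilt [-0.6  0.9] grip 0.651
f [-0.9  0.1  0.6] ang -69.3 r 167.0 Frad -0.4 Ftan(ccw+) -0.8 q [-0.05  0.47  0.73  1.45 -0.32  1.35  0.71]
```

View pics/scene5.png

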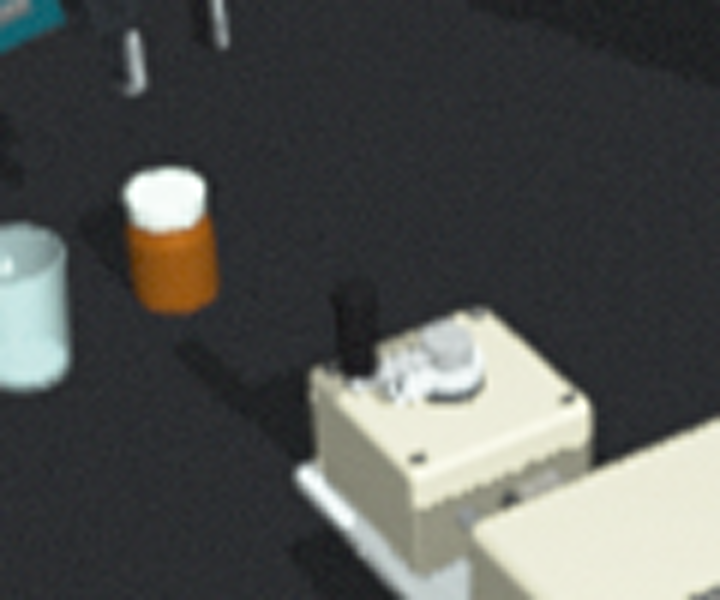

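View pics/top5.png

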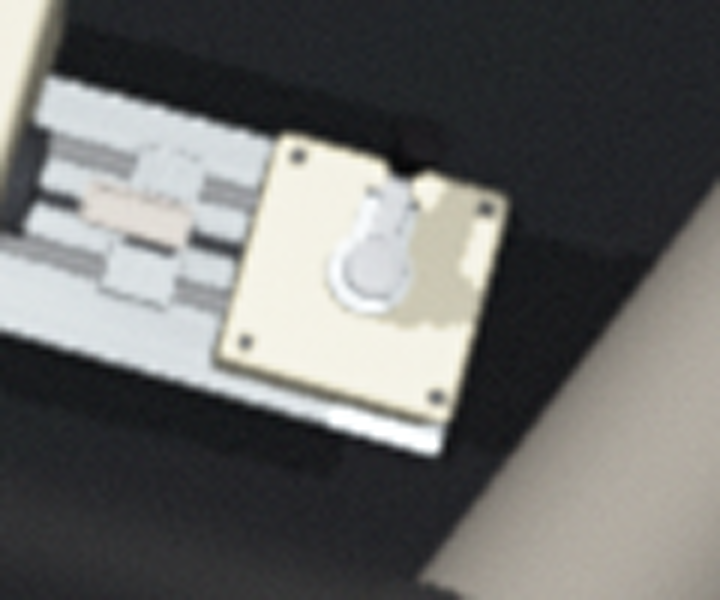

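View pics/scene5f.png

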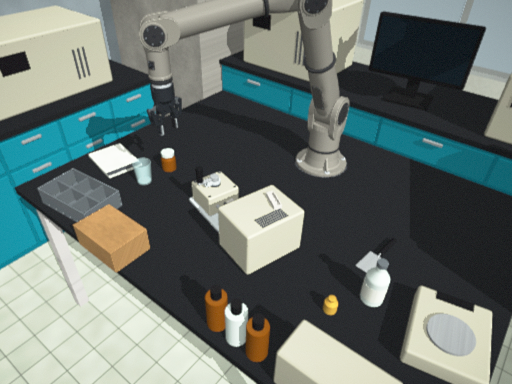

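The arm points from the boss at (375,267) to about (400,185) in the zoom, roughly -17° in world, as intended. Nothing else looks moved. I'll measure the boat's travel between the picture at the stop and this one.

Run:
```python
from h import *
c=eyes.capture('top')
def pos(f):
    i=cv2.imread(f).astype(int); m=((i[...,2]-i[...,0]>12)&(i[...,2]>150)).astype(np.uint8); m[:170]=0;m[270:]=0;m[:,:65]=0;m[:,225:]=0
    y,x=np.nonzero(m); return x.mean(),y.mean(),len(x)
P={}
for f in("top1","top4","top5"):
    u,v,n=pos(f"pics/{f}.png"); P[f]=ray(c,250+u/6-.42,140+v/6-.42,93); print(f,u,v,n)
yd=np.array([np.cos(np.radians(74.2)),np.sin(np.radians(74.2))])
for f in("top4","top5"):print(f,"vs top1 along y",((P[f]-P["top1"])[:2]@yd).round(2))
```

```text
top1 161.44927536231884 221.2173913043478 69
top4 140.74117647058824 213.4470588235294 85
top5 130.70078740157481 206.03149606299212 127
top4 vs top1 along y 11.99
top5 vs top1 along y 18.34
```

The colour mask caught too few pixels to be useful. I'll match the carriage patch instead.

Run:
```python
import cv2,numpy as np
g=lambda f:cv2.imread(f"pics/{f}.png",0).astype(np.float32)
for box in((90,180,130,75),(125,245,70,75),(155,130,70,75)):
    x,y,w,h=box
    for a in("top1","top4"):
        t=g(a)[y:y+h,x:x+w]; b=g("top5")[y-20:y+h+20,x-40:x+w+20]
        r=cv2.matchTemplate(b,t,cv2.TM_CCOEFF_NORMED); _,s,_,m=cv2.minMaxLoc(r)
        dx,dy=m[0]-40,m[1]-20; print(a,box,dx,dy,round(s,3),"mm",round(np.hypot(dx,dy)/6*1222/375.5,2))
```

```text
top1 (90, 180, 130, 75) -20 -6 0.976 mm 11.33
top4 (90, 180, 130, 75) -21 -6 0.976 mm 11.85
top1 (125, 245, 70, 75) -20 -6 0.981 mm 11.33
top4 (125, 245, 70, 75) -21 -6 0.984 mm 11.85
top1 (155, 130, 70, 75) -20 -6 0.813 mm 11.33
top4 (155, 130, 70, 75) -21 -5 0.778 mm 11.71
```

The carriage moved about 11.8 mm from the stop, where 12 is expected; one turn out would show as 8 or 16 mm. I'm handing in.

```bash
python3 -c "
from cell import finish_job
print(finish_job())"
```

```text
the job is handed in; nothing more can be done
None
```

The crank is three full turns clockwise of its stop, the knob is released, and the job was handed in at about 34 s of the 72 s allowed. No verdict was reported.

**What I did:** I gripped the knob and wound it about 70° anticlockwise until it met the stop. I then cranked three turns clockwise, counting by the knob's measured angle, let go, and moved the arm up and clear.

**The stop:** The force across the arm rose from about 5 N to 9 N while the knob moved only about 2 mm. A second gentle nudge gained nothing. That puts the flex at about 4.5 mm, well under the 12 mm limit. Forces were read only at the end of each move, and the highest sideways push I read across the arm was about 9.5 N.

**Last checks:**
- **Crank angle:** the hub plate stood at about -17.1° when I let go, against a target of -17.2°. In the final top picture the arm points about -17° as well.
- **Boat travel:** matching the carriage between the pictures at the stop and at the end gave 11.7 to 11.9 mm, against 12 mm expected. That confirms the turn count, but it is too coarse to prove the 0.22 mm tolerance. That rests on the crank angle.
- **Other things on the bench:** none looked moved in the final pictures. I judged this by eye and did not measure it.

**What failed or disagreed:**
- A first attempt to measure the boat by colour caught too few pixels, and I discarded it.
- The two cameras disagreed by 6 to 8 mm on the crank axis. I used a circle fitted to the knob's measured path instead; it fitted within 0.1 mm.
- On the way down to the knob the arm drifted about 22 mm from momentum. I corrected this before gripping; nothing was touched.

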